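# Close the mist trap with its matching baffle insert

### The job

Close the spray-mist trap: pick up the baffle insert whose plates fit into the gaps of the trap's base, and lower it (do not drop it) so that its plates slide between the base's plates and it stands fully home, with the plate ends of both parts about in line. Let go of it there, and leave the other insert where it stands.

Things in the scene. Friction and masses are not known exactly. Their poses are not given: they have to be found in the camera images.
- trap_base: Trap base bolted to the bench: dark foot 120x116x8 mm, four upright aluminium plates 6 mm thick, 90 long (its x), tops at z=48, at y=-48,-16,16,48: three 26 mm gaps with middles at y=-32,0,32, floor at z=8. Origin: centre of the foot's underside. Its x is within 0.35 rad of the robot's x. Brass stub at its +x edge.
- insert_three: Matching insert, THREE hanging aluminium plates at y=-32,0,32 mm, each 6 thick, 90 long (its x), z=0 to 45, under a cross strap 30 (x) by 84 (y), top at z=53; stands on its plates, x within 0.35 rad of the robot's x. Origin: centre of its underside. About 0.3 kg. Home: origin 8 mm above the base's, x along the base's x either way round; 10 mm play each side across the plates.
- insert_four: Other insert, same overall size, strap and tab, but FOUR plates at y=-33,-11,11,33 mm; it does not fit the base and is to be left alone. Origin: centre of its underside.
- insert_three_grip (a point): Grip point on the three-plate insert: middle of its dark steel tab, 80 mm above its underside. The tab stands upright on the strap, 14 mm thick (insert's x), 50 wide (y), z=53 to 98 mm: pinch it from above across its thickness. Axes as the insert's.
There are look-alikes about, which are no part of the job. What is shaped like the insert_three but pink is not meant.

How it is judged (in metres and radians):
On the way:
1. the three-plate insert, still held, has its plates well down between the base's plates (less than 27 mm from the floor of the gaps) (x of insert_three in the frame of trap_base between -0.02 and 0.02 m and y of insert_three in the frame of trap_base between -0.015 and 0.015 m and angle between the x axis of insert_three and the x axis of trap_base, either way round below 0.26 rad and z of insert_three in the frame of trap_base below 0.035 m and contact force between the fingers and insert_three above 0.5 N), for 0.1 s.
At the end, for the whole second after the job is handed in: The three-plate insert stands in the base, its plates between the base's plates: within 15 mm of centred across the plates and 20 mm along them, turned less than 0.26 rad (15 degrees) from the base's plates, its plate edges within 6 mm of the floor of the gaps, upright within 0.1 rad, at rest (x of insert_three in the frame of trap_base between -0.02 and 0.02 m and y of insert_three in the frame of trap_base between -0.015 and 0.015 m and angle between the x axis of insert_three and the x axis of trap_base, either way round below 0.26 rad and z of insert_three in the frame of trap_base below 0.014 m and angle between insert_three's own z axis and vertical below 0.1 rad and linear speed of insert_three below 0.02 m/s); the robot touches nothing.
It fails at once if the four-plate insert is moved by more than 30 mm (distance of insert_four from where it was at the start of the episode above 0.03 m).
It also fails if it takes over 40 s, if anything falls off the work surface, if the arm or the gripper's body presses on something with over 40 N, if the wrist force passes 120 N, or if a joint passes its speed limit or range.

### The arm

A 7-joint arm with a two-finger parallel gripper is mounted at the origin on a cart in front of the work surface, level with it; the furniture and walls round the work are solid. World frame = base frame: x ahead of the robot, y to its left, z up, the work surface at z = 0. Lengths are in m, angles in degrees, forces in N, time in s.
With the tool pointing down it reaches from about 0.4 to 0.9 m from the base axis. Payload 5.5 kg.
Tool frame: the origin (TCP) lies midway between the tips of the shut fingers; the grasp point (between the pads) lies 19 mm behind it; z points along the fingers, y is the direction in which the jaws open and shut (so a half turn about z gives the same grasp; the last joint's range is limited). The gripper opens to 85 mm and grips with 20 to 120 N. Pads are 22 mm wide; open, the fingers measure 114 mm over their backs; the gripper's body (76 mm by 85 mm) begins 54 mm behind the grasp point. The pads swing forward as they close: fully open they stand 13 mm farther back than shut.
Start: joints at [82.804, 28.699, -24.465, 88.831, 12.651, 65.22, -12.049], TCP at [0.246, -0.601, 0.231] pointing down, gripper open.
Joint ranges: [-164.97, 164.97], [-17.58, 116.51], [-87.97, 89.64], [11.32, 138.91], [-80.73, 260.73], [10.89, 115.49], [-147.41, 147.41]. Speed limits (degrees/s): [147.25, 147.25, 180, 180, 180, 180, 180].

### API

Orientations are given as [roll, pitch, yaw] about the fixed x, y, z axes, in that order (R = Rz(yaw) Ry(pitch) Rx(roll)).
In Python, from bench import get_obs, cams, workorder gives the robot as it stands.
- The arm moves only by the shell command python3 -m inch 'ROWS' [OPENING] [FORCE]. ROWS is JSON, a list of rows, each a list of 2 entries, a list of its own where there are three numbers: the shift along the world's x, y, z in m, then the turn about the world's z in degrees. In form: [[[tx, ty, tz], roll], ...]. A call has exactly 8 rows; each row shifts and turns the commanded pose from where the row before left it; what a row does not reach is not made up. A row lasts 1/12 s, in which the tool goes at most 41.7 mm and 7.16 degrees, less where a joint would pass 70% of its speed; a pose out of reach is approached as far as the arm can. A call with a gripper value outside its range is refused whole. OPENING is the opening in per cent of the stroke, from 0 (shut) to 100 (fully open), set as the call begins (- or left out, the last holds). The fingers move at their own pace and stop on an object; FORCE is the grip in N (left out, the last holds). Time passes only in rows, so rows that do not move let the fingers close, or fill a call up. It gives the time, the measured TCP pose, the force and the opening at its end, in the units of the state.
- get_obs(): the state, without advancing time (a new reading comes with each control period).
- cams.snapshot(name): name is "scene" or "top" or "wrist"; returns a dict with "pixels" (480x640x3 uint8, red, green, blue), "K" (3x3 intrinsics, pixels), "position" and "rotation" of the camera in the world; the wrist camera has in their place "tool_from_camera" (4x4, takes a point from camera to tool coordinates, whose origin is the TCP and whose axes are the flange's). Camera axes: x right, y up, looking along -z (the intrinsics and any distortion apply to the point x, -y, -z); pixel columns grow to the right and rows downward; lengths in m; the calibration is good to about 2 mm. A picture is of the moment at which its call begins: read the wrist's pose just before it. There is no depth.
- workorder.hand_in(): hands the job in, once; it reports no verdict.
The state is a dict: "clock": time; "joint_pos": joint angles; "qd": joint speeds; "joint_efforts": joint torques, N m; "ee_pos": TCP position; "tool_rot": TCP orientation; "ft_force": force on the tool from outside, world axes, zero at the start; "wrist_torque": the same for the moment, N m; "width": opening from 0.0 (shut) to 1.0 (fully open).
Only numpy, scipy, OpenCV 4.12 (cv2) and the standard library are available. Lean on these libraries where they do the work, as an engineer would, in place of code of your own. Each camera call takes 0.05 s, during which the arm holds its last target.

## Working session

There is one attempt and no reset: what is moved stays moved. The work goes in short steps, Python scripts to look and compute and a shell command to move; the robot and the scene stay as the last step left them, time stands still between calls to the robot, and variables do not carry over. Pictures are saved under pics/ and viewed, and the job is handed in when it is done.

```bash
ls; mkdir -p pics
python3 - <<'E'
from bench import get_obs, cams
import cv2
print(get_obs())
for n in ("scene","top"):
    s=cams.snapshot(n); cv2.imwrite(f"pics/{n}0.png",s["pixels"][:,:,::-1]); print(n,s["K"],s["position"],s["rotation"],[k for k in s])
E
```

```text
pics
{'clock': 0.0, 'joint_pos': array([ 82.80341665,  28.75309017, -24.45477349,  88.89121298,
        12.65078028,  65.21991987, -12.04804519]), 'qd': array([-0.0180433 ,  0.06776137, -0.01821771, -0.03935793, -0.04354739,
        0.04831986, -0.05234948]), 'joint_efforts': array([ 1.55365691e-03, -5.69530642e+01, -5.81564695e+00, -2.80938274e+01,
        1.06379771e-02,  1.20125822e-02, -6.81527666e-06]), 'ee_pos': array([ 0.24611518, -0.60085785,  0.23027129]), 'tool_rot': array([-1.79889427e+02, -4.40602156e-03,  2.22823724e+01]), 'ft_force': array([ 0.58853669, -0.03190335, -0.12980308]), 'wrist_torque': array([-0.02781087, -0.01188159, -0.05378784]), 'width': 1.0012859892959949}
scene [[500.66688169   0.         315.74889189]
 [  0.         500.66688169 240.1160007 ]
 [  0.           0.           1.        ]] [ 0.14613596 -0.50345372  0.67277885] [ 47.0551112   -0.48108595 -35.13361866] ['pixels', 'K', 'position', 'rotation']
top [[484.41597811   0.         316.37518734]
 [  0.         484.41597811 244.50164853]
 [  0.           0.           1.        ]] [0.32070797 0.0122432  0.90954836] [ 1.20048468e+01 -4.94367755e-02 -8.83306488e+01] ['pixels', 'K', 'position', 'rotation']
```

View pics/scene0.png

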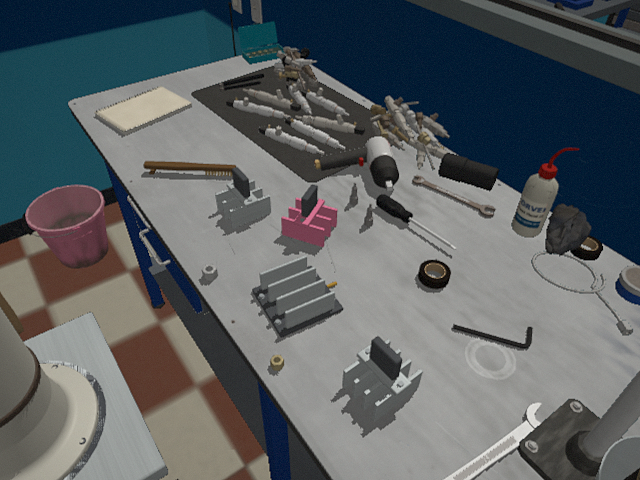

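View pics/top0.png

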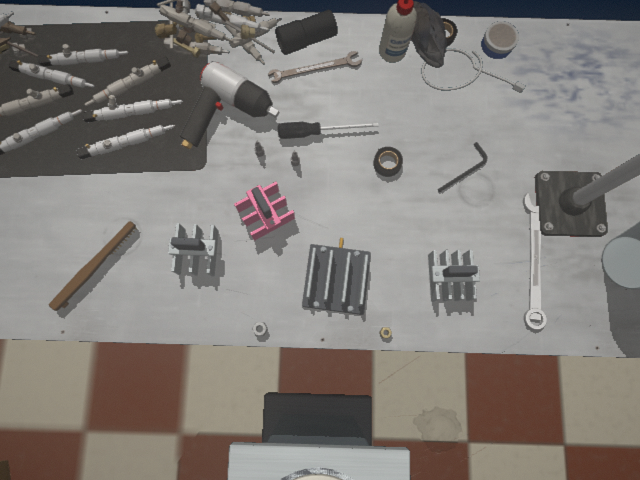

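Scene: the base is at top (337,280). The things that could be taken for the insert are A (top 194,248; scene 243,205), pink (265,210; scene 309,218) and B (455,275; scene 382,385). I'll count plates in close crops.

Run:
```python
import cv2, numpy as np
t=cv2.imread("pics/top0.png"); s=cv2.imread("pics/scene0.png")
z=lambda im,x,y,w,h:cv2.resize(im[y:y+h,x:x+w],(400,300),interpolation=cv2.INTER_CUBIC)
a=np.vstack([np.hstack([z(t,155,215,80,60),z(t,415,245,80,60)]),np.hstack([z(s,203,160,80,60),z(s,332,330,104,78)])])
cv2.imwrite("pics/crop1.png",a)
cv2.imwrite("pics/crop2.png",np.hstack([cv2.resize(t[235:325,290:385],None,fx=6,fy=6,interpolation=cv2.INTER_CUBIC)]))
```

```text
(no output)
```

View pics/crop1.png

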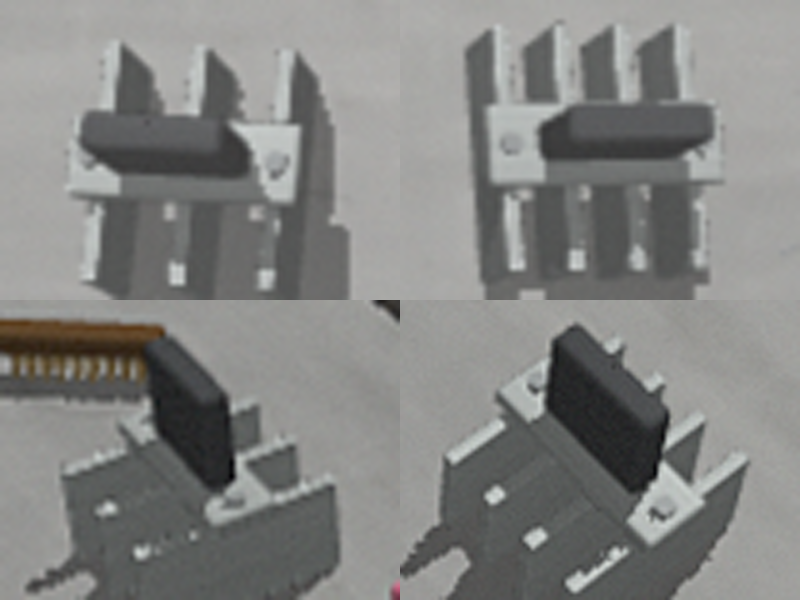

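View pics/crop2.png

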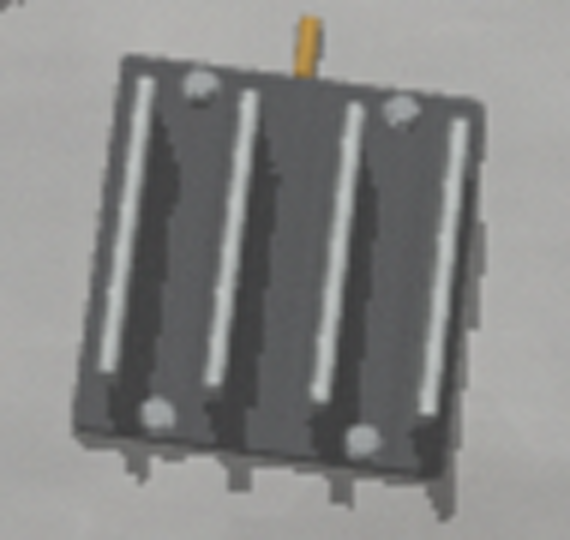

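A (left) has three plates and a grey finish: that is the insert_three. B has four and the pink one is a decoy. Next I fit poses from feature points.

Run:
```python
import cv2, numpy as np
t=cv2.imread("pics/top0.png"); s=cv2.imread("pics/scene0.png")
def z(im,x,y,w,h,f,n):
    c=cv2.resize(im[y:y+h,x:x+w],None,fx=f,fy=f,interpolation=cv2.INTER_CUBIC)
    c=cv2.convertScaleAbs(c,alpha=1.2)
    for i in range(0,w,10): cv2.putText(c,str(x+i),(i*f,10),0,.35,(0,0,255)); cv2.line(c,(i*f,12),(i*f,18),(0,0,255))
    for i in range(0,h,10): cv2.putText(c,str(y+i),(0,i*f+4),0,.35,(0,0,255)); cv2.line(c,(25,i*f),(30,i*f),(0,0,255))
    cv2.imwrite(n,c)
z(t,160,215,64,60,10,"pics/a1.png"); z(s,205,158,76,74,8,"pics/a2.png"); z(s,240,250,110,90,7,"pics/b2.png")
```

```text
(no output)
```

View pics/a1.png

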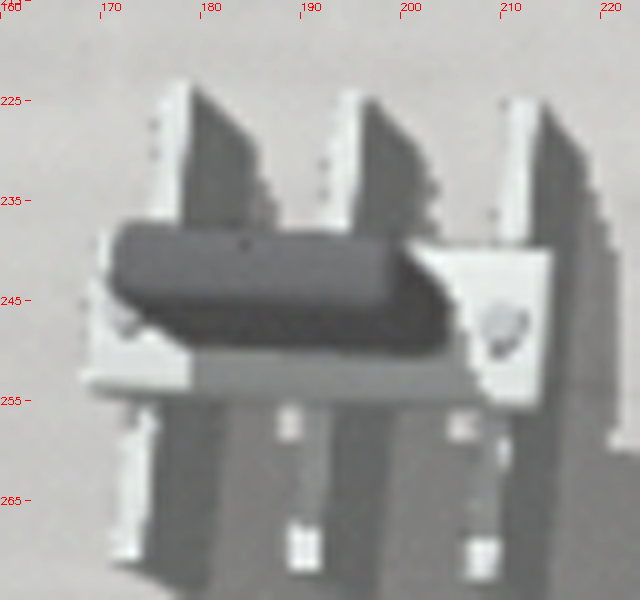

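View pics/a2.png

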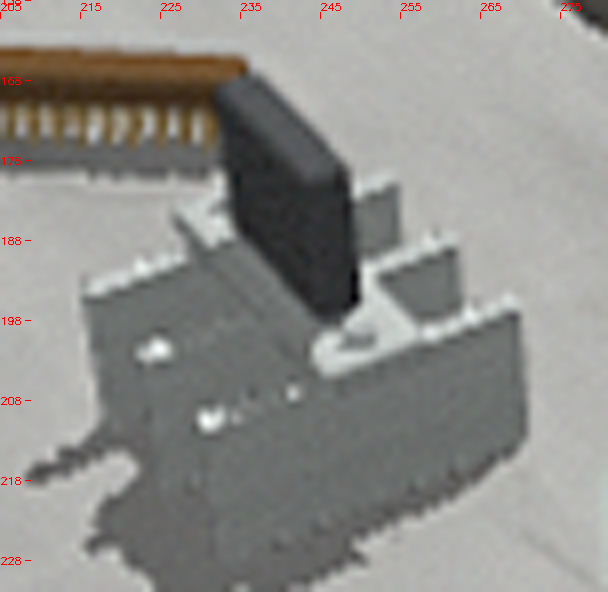

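View pics/b2.png

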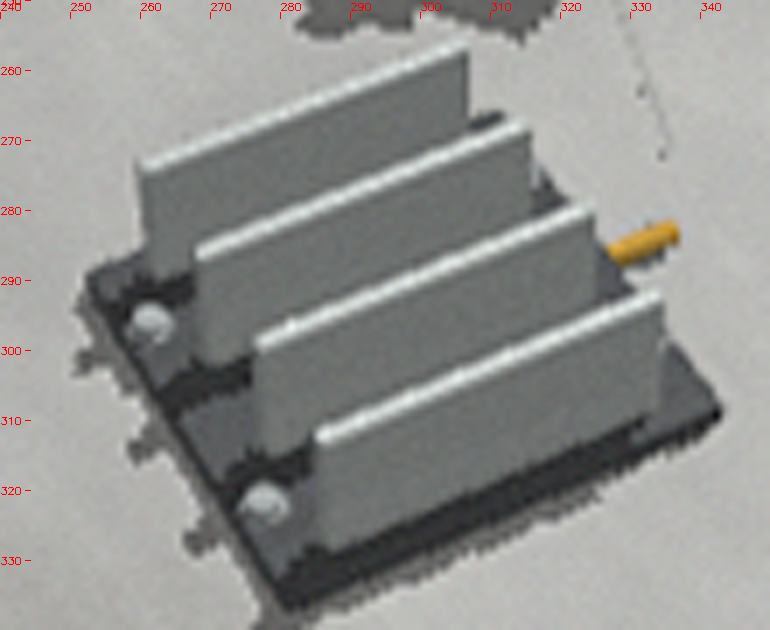

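```bash
cat > h.py <<'E'
import numpy as np
from scipy.spatial.transform import Rotation as R
from scipy.optimize import least_squares
KS=np.array([[500.66688169,0,315.74889189],[0,500.66688169,240.1160007],[0,0,1]])
KT=np.array([[484.41597811,0,316.37518734],[0,484.41597811,244.50164853],[0,0,1]])
C={'scene':(KS,np.array([.14613596,-.50345372,.67277885]),R.from_euler('xyz',[47.0551112,-.48108595,-35.13361866],degrees=True).as_matrix()),
'top':(KT,np.array([.32070797,.0122432,.90954836]),R.from_euler('xyz',[12.0048468,-.0494367755,-88.3306488],degrees=True).as_matrix())}
def proj(cam,P):
    K,p,r=cam; q=(np.asarray(P)-p)@r; q=q*[1,-1,-1]; q=q@K.T; return q[:,:2]/q[:,2:]
def W(p,P):
    c,s=np.cos(p[2]),np.sin(p[2]); P=np.asarray(P,float)
    return np.c_[p[0]+c*P[:,0]-s*P[:,1],p[1]+s*P[:,0]+c*P[:,1],P[:,2]]
def fit(obs,p0):
    def f(p): return np.concatenate([(proj(cam,W(p,P))-uv).ravel() for cam,P,uv in obs])
    r=least_squares(f,p0,loss='soft_l1'); return r.x,r.fun.reshape(-1,2)
E
python3 - <<'E'
from h import *
def px(l,f,x,y): return (np.array(l,float)+.5)/f-.5+[x,y]
pl=lambda ys,x,z:[[x,y,z] for y in ys]
m=1e-3
Bp=np.array(pl([48,16,-16,-48],45,48)+pl([48,16,-16,-48],-45,48))*m
Bt=px([(147,80),(250,95),(356,108),(460,122),(105,370),(213,383),(320,400),(428,413)],6,290,235)
Bs=px([(462,47),(525,123),(588,205),(658,293),(145,165),(200,250),(260,340),(322,435)],7,240,250)
Ap=np.array(pl([32,0,-32],45,45)+pl([32,0,-32],-45,45))*m
At=px([(185,83),(357,92),(525,100),(125,558),(303,570),(481,578)],10,160,215)
As=px([(393,182),(452,240),(518,298),(88,290),(150,350),(208,415)],8,205,158)
Tp=np.array([[7,25,98],[7,-25,98],[-7,-25,98],[-7,25,98]])*m
Tt=px([(118,222),(392,235),(388,302),(112,290)],10,160,215)
Ts=px([(248,70),(350,165),(310,185),(218,88)],8,205,158)
def rep(n,obs,p0):
    for k in ([0],[1],[0,1]):
        x,r=fit([obs[i] for i in k],p0); print(n,k,x[:2].round(4),np.degrees(x[2]).round(2),'rms',np.sqrt((r**2).mean()).round(2))
    print(r.round(1).tolist())
rep('base',[(C['top'],Bp,Bt),(C['scene'],Bp,Bs)],[.4,0,0])
rep('ins',[(C['top'],Ap,At),(C['scene'],Ap,As)],[.4,.25,0])
rep('tab',[(C['top'],Tp,Tt),(C['scene'],Tp,Ts)],[.4,.25,0])
E
```

```text
base [0] [ 0.4483 -0.0219] -6.0 rms 0.35
base [1] [ 0.4501 -0.0235] -5.71 rms 0.42
base [0, 1] [ 0.4493 -0.0226] -5.93 rms 0.62
[[0.2, -0.9], [0.5, -1.1], [0.4, -1.0], [0.6, -1.0], [0.5, -0.1], [0.3, 0.1], [0.4, -0.3], [0.3, -0.1], [-0.1, -1.0], [-0.3, -0.4], [-0.1, -0.2], [-0.4, -0.2], [-1.1, -0.0], [-1.0, 0.1], [-1.2, 0.2], [-1.3, 0.1]]
ins [0] [0.4927 0.2423] -1.44 rms 0.27
ins [1] [0.4948 0.2421] -0.31 rms 0.62
ins [0, 1] [0.4934 0.2421] -1.24 rms 0.63
[[-0.2, -0.7], [-0.1, -0.7], [0.4, -0.7], [0.3, 0.1], [0.2, -0.2], [0.1, -0.2], [0.1, -0.8], [0.2, -0.4], [-0.3, 0.3], [-0.7, 0.0], [-1.4, 0.7], [-1.4, 1.2]]
tab [0] [0.4932 0.2423] -1.13 rms 0.71
tab [1] [0.4931 0.2411] 1.02 rms 0.73
tab [0, 1] [0.4932 0.2419] -0.26 rms 0.75
[[-0.4, -0.5], [1.2, -0.8], [0.9, 0.5], [-0.6, 0.7], [0.9, -0.4], [0.5, -0.0], [-0.9, -0.1], [-1.6, -0.3]]
```

Run:
```python
from h import *
from bench import cams
import cv2
for z in (.1,.23,.35): print(z,proj(C['top'],[[.246,-.601,z]]),proj(C['scene'],[[.246,-.601,z]]))
def ray(cam,uv,z):
    K,p,r=cam; d=r@(np.linalg.inv(K)@[*uv,1]*[1,-1,-1]); return p+d*(z-p[2])/d[2]
print(ray(C['top'],(570,205),0),ray(C['top'],(625,260),.23),ray(C['top'],(455,275),.05))
s=cams.snapshot("wrist"); cv2.imwrite("pics/w0.png",s["pixels"][:,:,::-1]); print(s["K"],s["tool_from_camera"])
```

```text
0.1 [[698.65675535 406.79110812]] [[493.46071861 821.79838186]]
0.23 [[773.99349201 418.46061675]] [[550.38068259 835.33989389]]
0.35 [[875.70662958 434.21577672]] [[646.71107164 858.25732093]]
[ 0.60748501 -0.47607727  0.        ] [ 0.45548742 -0.42448228  0.23      ] [ 0.45490083 -0.23290883  0.05      ]
[[421.20667645   0.         313.31183339]
 [  0.         421.20667645 236.10065158]
 [  0.           0.           1.        ]] [[-7.71510192e-04  9.53010935e-01  3.02934913e-01  7.75964703e-02]
 [ 9.99999634e-01  8.47179533e-04 -1.18380049e-04  9.13150307e-04]
 [-3.69457739e-04  3.02934711e-01 -9.53011240e-01 -1.42674491e-01]
 [ 0.00000000e+00  0.00000000e+00  0.00000000e+00  1.00000000e+00]]
```

View pics/w0.png

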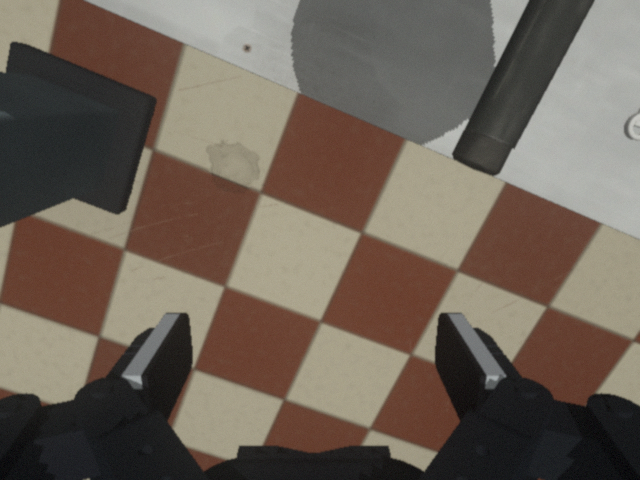

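Run:
```python
from h import *
from bench import get_obs,cams
import cv2
s=cams.snapshot("wrist");o=get_obs(); T=s["tool_from_camera"]
Rt=R.from_euler('xyz',o['tool_rot'],degrees=True).as_matrix()
p=Rt@T[:3,3]+o['ee_pos'];r=Rt@T[:3,:3]; print(p)
K=s["K"]
def ray(uv,z):
    d=r@(np.linalg.inv(K)@[*uv,1]*[1,-1,-1]); return (p+d*(z-p[2])/d[2]).round(3)
for uv in [(480,150),(480,170),(455,150),(505,160),(540,0),(595,0),(390,60),(390,140),(635,125),(60,0),(600,225),(100,130)]: print(uv,[ray(uv,z) for z in (0,.1,.2,.3)])
t=cv2.imread("pics/top0.png"); q=cv2.imread("pics/scene0.png")
cv2.imwrite("pics/stand.png",np.hstack([cv2.resize(t[150:300,500:640],(400,428)),cv2.resize(q[380:480,500:640],(400,286)).copy() if 0 else cv2.resize(q[340:480,500:640],(400,428))]))
```

```text
[ 0.31840731 -0.57271081  0.37333138]
(480, 150) [array([ 0.337, -0.722,  0.   ]), array([ 0.332, -0.682,  0.1  ]), array([ 0.327, -0.642,  0.2  ]), array([ 0.322, -0.602,  0.3  ])]
(480, 170) [array([ 0.321, -0.731,  0.   ]), array([ 0.32 , -0.688,  0.1  ]), array([ 0.32 , -0.646,  0.2  ]), array([ 0.319, -0.604,  0.3  ])]
(455, 150) [array([ 0.328, -0.702,  0.   ]), array([ 0.326, -0.667,  0.1  ]), array([ 0.323, -0.633,  0.2  ]), array([ 0.32 , -0.598,  0.3  ])]
(505, 160) [array([ 0.337, -0.747,  0.   ]), array([ 0.332, -0.7  ,  0.1  ]), array([ 0.327, -0.654,  0.2  ]), array([ 0.322, -0.607,  0.3  ])]
(540, 0) [array([ 0.457, -0.709,  0.   ]), array([ 0.42 , -0.672,  0.1  ]), array([ 0.383, -0.636,  0.2  ]), array([ 0.346, -0.599,  0.3  ])]
(595, 0) [array([ 0.474, -0.749,  0.   ]), array([ 0.432, -0.702,  0.1  ]), array([ 0.39 , -0.655,  0.2  ]), array([ 0.349, -0.607,  0.3  ])]
(390, 60) [array([ 0.373, -0.618,  0.   ]), array([ 0.358, -0.606,  0.1  ]), array([ 0.344, -0.594,  0.2  ]), array([ 0.329, -0.582,  0.3  ])]
(390, 140) [array([ 0.315, -0.646,  0.   ]), array([ 0.316, -0.626,  0.1  ]), array([ 0.317, -0.607,  0.2  ]), array([ 0.318, -0.587,  0.3  ])]
(635, 125) [array([ 0.405, -0.835,  0.   ]), array([ 0.382, -0.765,  0.1  ]), array([ 0.359, -0.694,  0.2  ]), array([ 0.336, -0.624,  0.3  ])]
(60, 0) [array([ 0.314, -0.358,  0.   ]), array([ 0.315, -0.416,  0.1  ]), array([ 0.316, -0.473,  0.2  ]), array([ 0.318, -0.531,  0.3  ])]
(600, 225) [array([ 0.318, -0.858,  0.   ]), array([ 0.318, -0.781,  0.1  ]), array([ 0.318, -0.705,  0.2  ]), array([ 0.318, -0.629,  0.3  ])]
(100, 130) [array([ 0.228, -0.411,  0.   ]), array([ 0.252, -0.454,  0.1  ]), array([ 0.276, -0.498,  0.2  ]), array([ 0.301, -0.541,  0.3  ])]
```

View pics/stand.png

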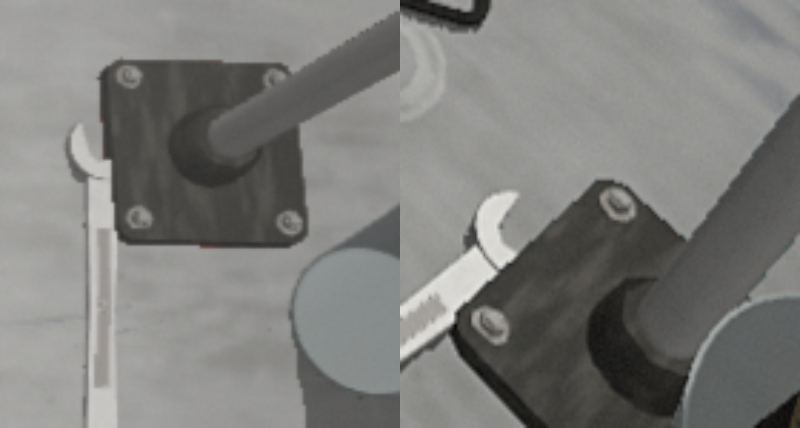

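```bash
python3 - <<'E'
from h import *
def ray(cam,uv):
    K,p,r=cam; d=r@(np.linalg.inv(K)@[*uv,1]*[1,-1,-1]); return p,d/np.linalg.norm(d)
for su in [(640,470),(645,480),(650,490)]:
    p,d=ray(C['top'],(624,262)); q,e=ray(C['scene'],su)
    A=np.c_[d,-e]; ab=np.linalg.lstsq(A,q-p,rcond=None)[0]; print((p+ab[0]*d).round(3),(q+ab[1]*e).round(3))
E
python3 - <<'E'
import cv2
t=cv2.imread("pics/scene0.png"); cv2.imwrite("pics/st2.png",cv2.resize(t[400:480,540:640],(800,600)[:2] and (750,600),interpolation=cv2.INTER_CUBIC))
E
```

```text
[ 0.468 -0.473  0.151] [ 0.517 -0.52   0.19 ]
[ 0.47  -0.481  0.14 ] [ 0.52  -0.528  0.18 ]
[ 0.472 -0.488  0.128] [ 0.523 -0.537  0.169]
```

View pics/st2.png

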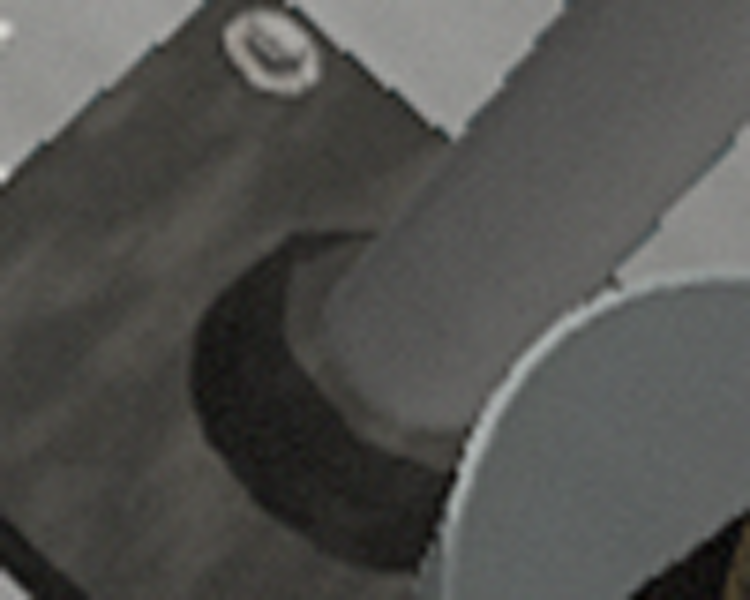

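The stand with its disc, near (0.46,-0.45), has to be kept clear of. I go +y at small x first, with a call under way checked as it goes.

```bash
python3 -m inch '[[[0.008,0.022,0.008],3],[[0.008,0.026,0.006],4],[[0.009,0.028,0.004],4],[[0.010,0.028,0.003],4],[[0.012,0.028,0],4],[[0.015,0.026,0],4],[[0.016,0.026,0],4],[[0.016,0.026,0],4]]' 100; python3 -c "
from bench import get_obs;o=get_obs();print(o['joint_pos'].round(1),o['ee_pos'],o['tool_rot'],o['clock'])"
```

```text
clock: 0.87
ee_pos: [0.3407, -0.3901, 0.2523]
tool_rot: [-180.0, 0.0, 53.4]
ft_force: [0.5, -1.0, 0.7]
width: 1.001
[ 77.5  15.3 -37.  106.   10.4  62.   -0. ] [ 0.34065506 -0.39014495  0.25233879] [-1.79997777e+02  2.38032130e-02  5.34499641e+01] 0.8667
```

```bash
python3 -m inch '[[[0.014,0.030,0.002],3],[[0.013,0.031,0.002],3],[[0.012,0.031,0.002],3],[[0.011,0.031,0],2],[[0.010,0.031,0],2],[[0.009,0.031,0],2],[[0.008,0.031,0],2],[[0.006,0.031,0],2]]' 100; python3 -c "
from bench import get_obs;o=get_obs();print(o['joint_pos'].round(1))"; python3 -m inch '[[[0.005,0.031,0],2],[[0.005,0.031,0],2],[[0.005,0.031,0],2],[[0.005,0.031,0],2],[[0.005,0.031,0],2],[[0.005,0.031,0],2],[[0.005,0.031,0],2],[[0.004,0.030,0],1]]';python3 -c "
from bench import get_obs;o=get_obs();print(o['joint_pos'].round(1),o['ee_pos'])"
```

```text
clock: 1.53
ee_pos: [0.4238, -0.1429, 0.2585]
tool_rot: [180.0, 0.0, 72.4]
ft_force: [1.0, -0.1, 0.3]
width: 0.998
[ 62.2   7.9 -50.4 114.2   7.   60.9  -8.9]
clock: 2.2
ee_pos: [0.4625, 0.104, 0.2584]
tool_rot: [180.0, 0.0, 87.4]
ft_force: [0.5, -1.0, -0.9]
width: 1.0
[ 37.2  14.6 -60.5 110.7  14.3  62.7 -31.8] [0.46251786 0.10397529 0.25842364]
```

```bash
python3 -m inch '[[[0.005,0.024,0],1],[[0.005,0.024,0],0.5],[[0.005,0.024,0],0],[[0.005,0.024,0],0],[[0.005,0.022,0],0],[[0.004,0.015,0],0],[[0.002,0.005,0],0],[[0,0,0],0]]'
python3 - <<'E'
from bench import get_obs,cams
import cv2
o=get_obs(); s=cams.snapshot("wrist"); cv2.imwrite("pics/w1.png",s["pixels"][:,:,::-1]); print(o['joint_pos'].round(1),o['ee_pos'],o['tool_rot'])
E
```

```text
clock: 2.87
ee_pos: [0.4932, 0.242, 0.2582]
tool_rot: [-180.0, -0.1, 88.9]
ft_force: [0.7, -0.4, -0.1]
width: 0.999
[ 16.3  24.7 -57.9 101.1  22.5  66.9 -49.4] [0.49317858 0.24195226 0.25819469] [-1.79973606e+02 -5.36706062e-02  8.89167033e+01]
```

View pics/w1.png

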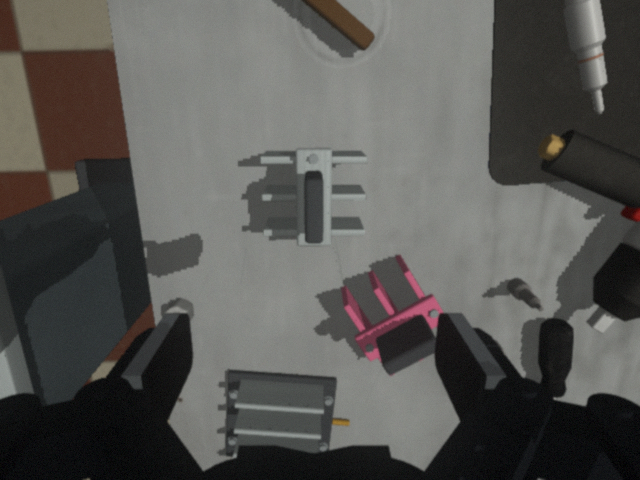

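The wrist view shows the three-plate insert with its tab at (314,207), the pink one at (400,330) and the base at (280,410). Before descending I check the tab by projecting the fit into this view.

```bash
cat >> h.py <<'E'
def wcam(s,o):
    T=s["tool_from_camera"]; Rt=R.from_euler('xyz',o['tool_rot'],degrees=True).as_matrix()
    return (s["K"],Rt@T[:3,3]+o['ee_pos'],Rt@T[:3,:3])
E
python3 - <<'E'
from h import *
from bench import get_obs,cams
import cv2
o=get_obs(); s=cams.snapshot("wrist"); cam=wcam(s,o)
im=np.ascontiguousarray(s["pixels"][:,:,::-1])
p=[.4934,.242,np.radians(-1.1)]
P=np.array([[7,25,98],[7,-25,98],[-7,-25,98],[-7,25,98],[45,32,45],[45,0,45],[45,-32,45],[-45,32,45],[-45,0,45],[-45,-32,45]])*1e-3
B=np.array([[sx*45,y,48] for y in (48,16,-16) for sx in (1,-1)])*1e-3
f=6;x0,y0=240,140
c=cv2.resize(im[y0:y0+115,x0:x0+135],None,fx=f,fy=f,interpolation=cv2.INTER_CUBIC)
for u,v in proj(cam,W(p,P)): cv2.circle(c,(int((u-x0+.5)*f),int((v-y0+.5)*f)),3,(0,0,255),1)
cv2.imwrite("pics/w1c.png",c)
f=5;x0,y0=210,350
c=cv2.resize(im[y0:y0+110,x0:x0+150],None,fx=f,fy=f,interpolation=cv2.INTER_CUBIC)
for u,v in proj(cam,W([.4493,-.0226,np.radians(-5.93)],B)): cv2.circle(c,(int((u-x0+.5)*f),int((v-y0+.5)*f)),3,(0,0,255),1)
cv2.imwrite("pics/w1b.png",c)
E
```

```text
(no output)
```

View pics/w1c.png

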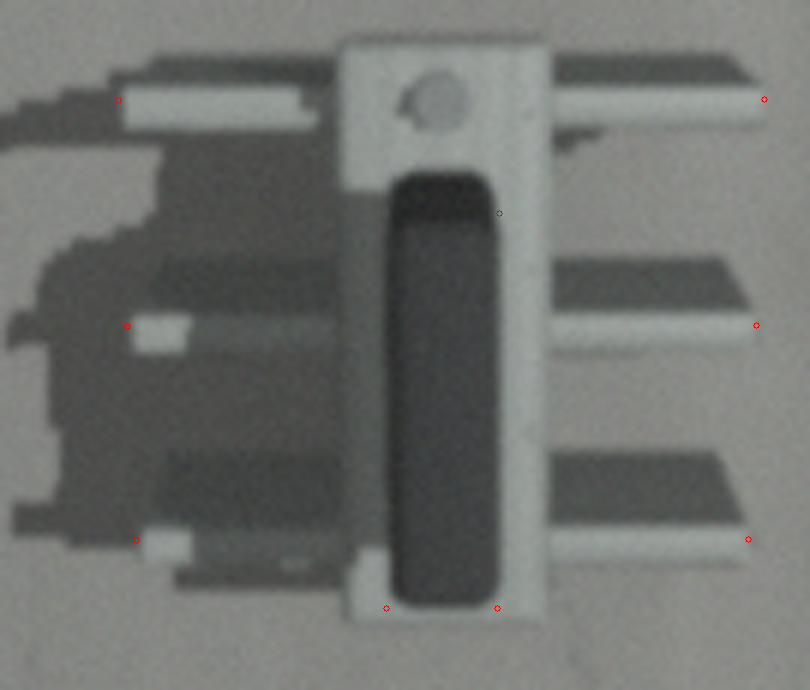

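View pics/w1b.png

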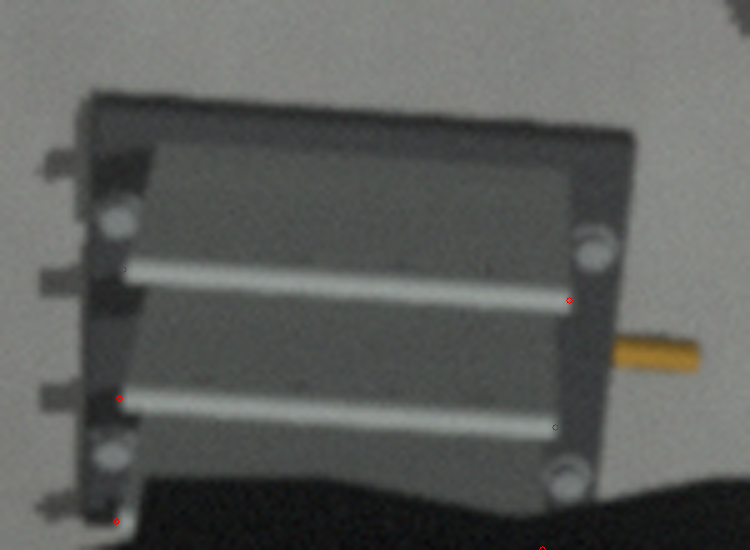

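The fit overlays to about 1 px on both. Now descend to grip height (TCP z = 0.061).

```bash
python3 -m inch '[[[0,0,-0.020],0],[[0,0,-0.030],0],[[0,0,-0.032],0],[[0,0,-0.032],0],[[0,0,-0.030],0],[[0,0,-0.025],0],[[0,0,-0.018],0],[[0,0,-0.010],0]]'
python3 - <<'E'
from bench import get_obs,cams
import cv2
o=get_obs(); s=cams.snapshot("wrist"); cv2.imwrite("pics/w2.png",s["pixels"][:,:,::-1]); print(o['ee_pos'],o['tool_rot'])
s=cams.snapshot("scene"); cv2.imwrite("pics/s2.png",cv2.resize(s["pixels"][120:300,160:400,::-1],None,fx=3,fy=3))
E
```

```text
clock: 3.63
ee_pos: [0.4924, 0.2376, 0.0589]
tool_rot: [-179.8, 0.1, 88.6]
ft_force: [0.2, -0.7, 0.1]
width: 0.998
[0.49238832 0.23755379 0.05893147] [-1.79822468e+02  1.46525731e-01  8.86463771e+01]
```

View pics/w2.png

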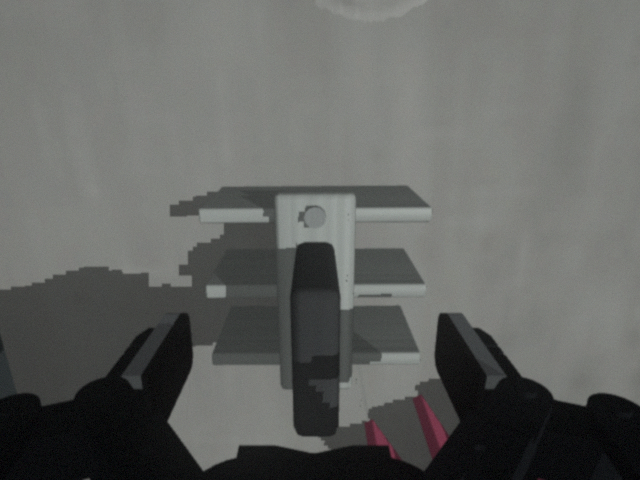

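View pics/s2.png

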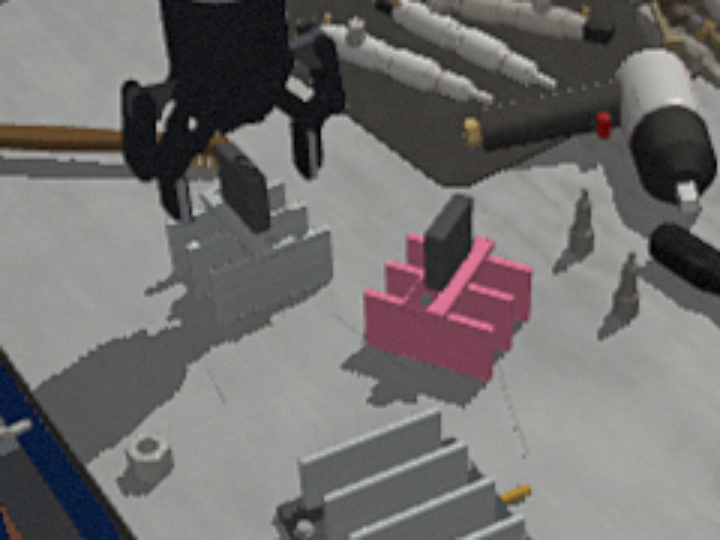

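```bash
python3 -m inch '[[[0,0.002,0],0],[[0.001,0.002,0.001],0],[[0,0,0.001],0],[[0,0,0],0],[[0,0,0],0],[[0,0,0],0],[[0,0,0],0],[[0,0,0],0]]'
```

```text
clock: 4.4
ee_pos: [0.4945, 0.2444, 0.0634]
tool_rot: [180.0, 0.0, 88.8]
ft_force: [-0.6, -0.5, 0.7]
width: 1.0
```

```bash
python3 -m inch '[[[-0.001,-0.002,-0.002],0],[[0,0,0],0],[[0,0,0],0],[[0,0,0],0],[[0,0,0],0],[[0,0,0],0],[[0,0,0],0],[[0,0,0],0]]' 0 70; python3 -m inch '[[[0,0,0],0],[[0,0,0],0],[[0,0,0],0],[[0,0,0],0],[[0,0,0],0],[[0,0,0],0],[[0,0,0],0],[[0,0,0],0]]'
```

```text
clock: 5.07
ee_pos: [0.4934, 0.2427, 0.0614]
tool_rot: [180.0, -0.0, 88.8]
ft_force: [-1.6, 1.2, 1.4]
width: 0.156
clock: 5.73
ee_pos: [0.4934, 0.2427, 0.0614]
tool_rot: [180.0, -0.0, 88.8]
ft_force: [-1.1, 0.0, 3.3]
width: 0.152
```

```bash
python3 -m inch '[[[0,0,0.006],0],[[0,0,0.012],0],[[0,0,0.020],0],[[0,0,0.026],0],[[0,0,0.028],0],[[0,0,0.026],0],[[0,0,0.020],0],[[0,0,0.012],0]]'; python3 -m inch '[[[-0.001,-0.006,0],0],[[-0.003,-0.014,0],0],[[-0.005,-0.024,0],-0.5],[[-0.005,-0.030,0],-0.7],[[-0.005,-0.030,0],-0.7],[[-0.005,-0.030,0],-0.7],[[-0.005,-0.030,0],-0.7],[[-0.005,-0.030,0],-0.7]]'; python3 -m inch '[[[-0.004,-0.028,0],-0.7],[[-0.004,-0.022,0],0],[[-0.002,-0.013,0],0],[[0,-0.006,0],0],[[0,-0.003,0],0],[[0,0,0],0],[[0,0,0],0],[[0,0,0],0]]';  python3 -m inch '[[[0,0,0],0],[[0,0,0],0],[[0,0,0],0],[[0,0,0],0],[[0,0,0],0],[[0,0,0],0],[[0,0,0],0],[[0,0,0],0]]'
python3 - <<'E'
from bench import get_obs,cams
import cv2
s=cams.snapshot("scene"); cv2.imwrite("pics/s3.png",s["pixels"][:,:,::-1])
s=cams.snapshot("top"); cv2.imwrite("pics/t3.png",s["pixels"][:,:,::-1])
o=get_obs(); s=cams.snapshot("wrist"); cv2.imwrite("pics/w3.png",s["pixels"][:,:,::-1]); print(o['joint_pos'].round(1),o['ee_pos'],o['tool_rot'])
E
```

```text
clock: 6.4
ee_pos: [0.4942, 0.2429, 0.2144]
tool_rot: [179.8, -0.0, 88.8]
ft_force: [0.5, 1.0, -2.6]
width: 0.156
clock: 7.07
ee_pos: [0.4576, 0.0462, 0.2099]
tool_rot: [-179.9, 0.0, 84.7]
ft_force: [0.3, 0.1, -3.2]
width: 0.154
clock: 7.73
ee_pos: [0.4495, -0.0221, 0.2113]
tool_rot: [180.0, -0.0, 84.2]
ft_force: [0.4, 0.5, -3.4]
width: 0.157
clock: 8.4
ee_pos: [0.4494, -0.0235, 0.2113]
tool_rot: [-180.0, 0.0, 84.1]
ft_force: [0.1, 0.4, -3.1]
width: 0.154
[ 51.3  14.9 -58.3 116.8  15.3  56.2 -20.6] [ 0.44944748 -0.02353616  0.21132592] [ 1.79996702e+02 -4.40621292e-04  8.40724664e+01]
```

View pics/s3.png

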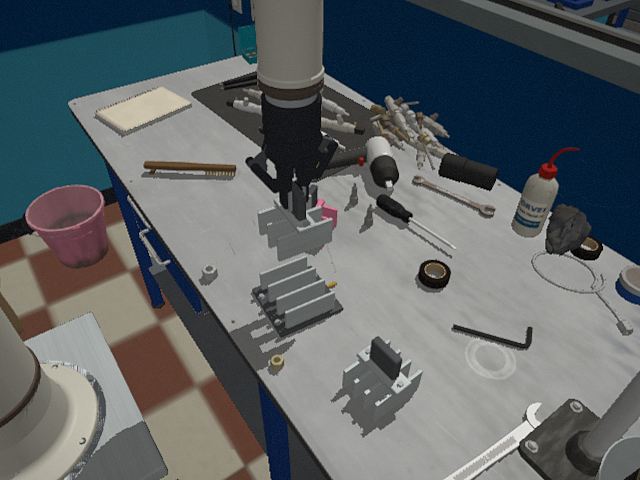

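View pics/w3.png

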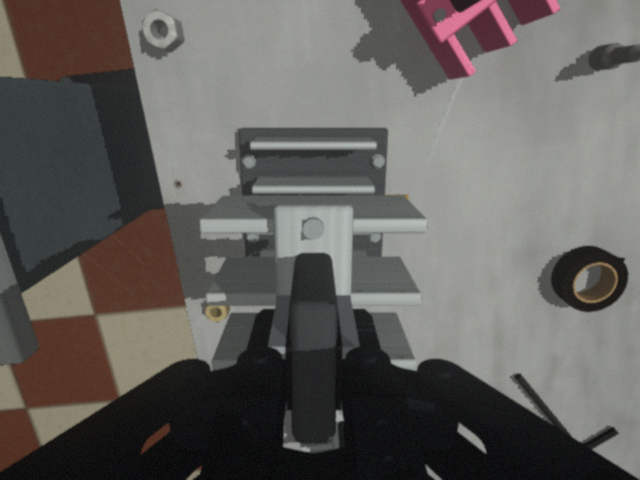

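The insert is held level above the base: scene (298,225), with the base at (297,295). I check alignment by overlaying the expected held pose on the scene and top views.

Run:
```python
from h import *
import cv2
P=np.array([[7,25,98],[7,-25,98],[-7,-25,98],[-7,25,98]]+[[sx*45,y,45] for y in (32,0,-32) for sx in (1,-1)])*1e-3
P[:,2]+=.150
B=np.array([[sx*45,y,48] for y in (48,16,-16,-48) for sx in (1,-1)])*1e-3
im=[]
for n,f0,(x0,y0,w,h) in (('scene','s3',(240,170,110,165)),('top','t3',(290,225,100,150))):
    a=cv2.imread(f'pics/{f0}.png'); f=600/h
    c=cv2.resize(a[y0:y0+h,x0:x0+w],None,fx=f,fy=f,interpolation=cv2.INTER_CUBIC)
    for Q,p,col in ((P,[.4494,-.0230,np.radians(-5.93)],(0,0,255)),(B,[.4493,-.0226,np.radians(-5.93)],(0,200,0))):
        for u,v in proj(C[n],W(p,Q)): cv2.circle(c,(int((u-x0+.5)*f),int((v-y0+.5)*f)),3,col,1)
    im.append(c)
cv2.imwrite("pics/ov3.png",np.hstack(im)[:, :800])
```

```text
(no output)
```

View pics/ov3.png

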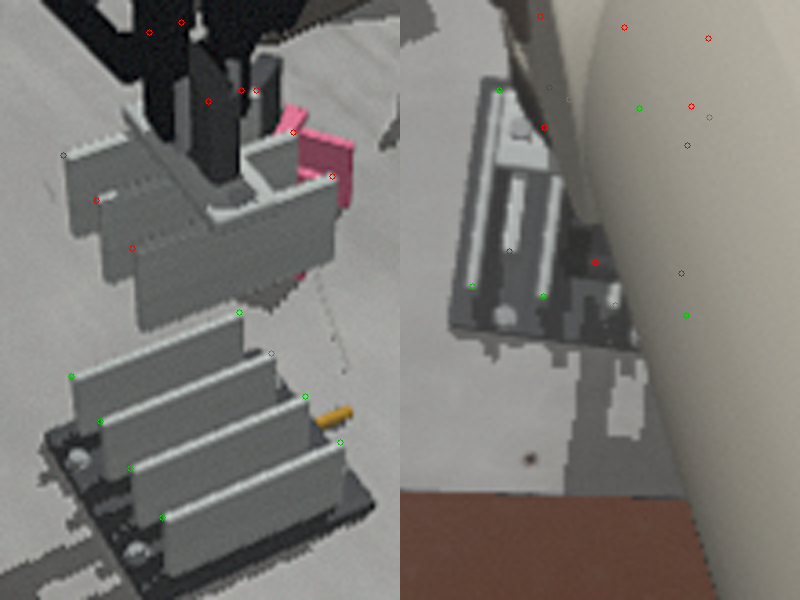

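Plate ends match within 1–2 px, so I lower to just above the base's plate tops, then check again.

```bash
python3 -m inch '[[[0,0,-0.010],0],[[0,0,-0.018],0],[[0,0,-0.020],0],[[0,0,-0.018],0],[[0,0,-0.012],0],[[0,0,-0.008],0],[[0,0,-0.002],0],[[0,0,0],0]]';  python3 -m inch '[[[0,0,0],0],[[0,0,0],0],[[0,0,0],0],[[0,0,0],0],[[0,0,0],0],[[0,0,0],0],[[0,0,0],0],[[0,0,0],0]]'
python3 - <<'E'
from h import *
from bench import get_obs,cams
import cv2
o=get_obs(); print(o['ee_pos'],o['tool_rot'])
s=cams.snapshot("scene");a=np.ascontiguousarray(s["pixels"][:,:,::-1])
w=cams.snapshot("wrist");b=np.ascontiguousarray(w["pixels"][:,:,::-1])
zb=o['ee_pos'][2]-.0614
P=np.array([[sx*45,y,45] for y in (32,0,-32) for sx in (1,-1)])*1e-3+[0,0,zb]
B=np.array([[sx*45,y,48] for y in (48,16,-16,-48) for sx in (1,-1)])*1e-3
im=[]
for cam,a,(x0,y0,ww,h) in ((C['scene'],a,(240,200,110,150)),(wcam(w,o),b,(170,120,300,300))):
    f=500/h
    c=cv2.resize(a[y0:y0+h,x0:x0+ww],None,fx=f,fy=f,interpolation=cv2.INTER_CUBIC)
    for Q,p,col in ((P,[o['ee_pos'][0],o['ee_pos'][1],np.radians(o['tool_rot'][2]-90)],(0,0,255)),(B,[.4493,-.0226,np.radians(-5.93)],(0,200,0))):
        for u,v in proj(cam,W(p,Q)): cv2.circle(c,(int((u-x0+.5)*f),int((v-y0+.5)*f)),3,col,1)
    im.append(c)
cv2.imwrite("pics/ov4.png",np.hstack(im)[:,:800])
E
```

```text
clock: 9.22
ee_pos: [0.4491, -0.0232, 0.1227]
tool_rot: [-179.9, -0.0, 84.1]
ft_force: [0.1, 0.5, -3.4]
width: 0.155
clock: 9.88
ee_pos: [0.4495, -0.0236, 0.1234]
tool_rot: [180.0, 0.0, 84.1]
ft_force: [-0.2, 0.8, -3.0]
width: 0.154
[ 0.44946858 -0.0235563   0.12338211] [1.79988970e+02 3.78072644e-03 8.40688136e+01]
```

View pics/ov4.png

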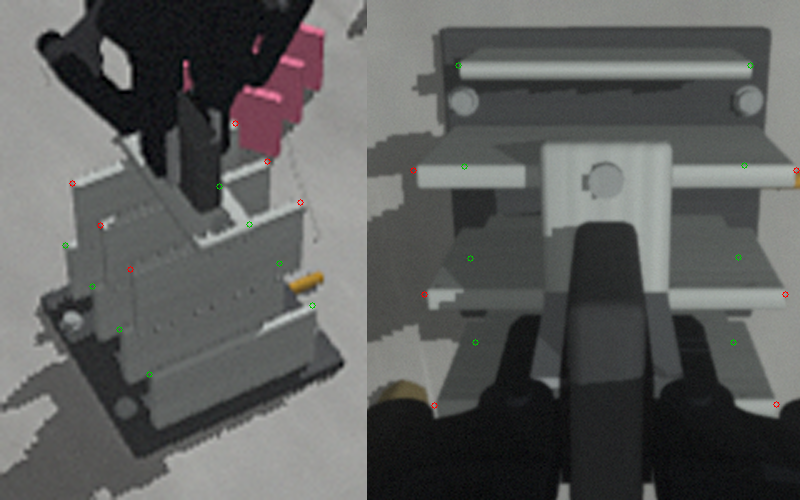

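Aligned: the held plates sit midway between the base plates. Now lower into the gaps, watching force.

```bash
python3 -m inch '[[[0,0.001,-0.004],0],[[0,0,-0.006],0],[[0,0,-0.006],0],[[0,0,-0.006],0],[[0,0,-0.005],0],[[0,0,-0.003],0],[[0,0,0],0],[[0,0,0],0]]';  python3 -m inch '[[[0,0,-0.004],0],[[0,0,-0.005],0],[[0,0,-0.005],0],[[0,0,-0.004],0],[[0,0,-0.003],0],[[0,0,0],0],[[0,0,0],0],[[0,0,0],0]]'
```

```text
clock: 10.65
ee_pos: [0.4493, -0.0223, 0.0931]
tool_rot: [-180.0, -0.0, 84.1]
ft_force: [-0.7, -0.5, -2.1]
width: 0.152
clock: 11.32
ee_pos: [0.4495, -0.0224, 0.0724]
tool_rot: [180.0, -0.0, 84.1]
ft_force: [-0.8, 0.3, -3.0]
width: 0.154
```

```bash
python3 -m inch '[[[0,0,-0.001],0],[[0,0,-0.001],0],[[0,0,-0.001],0],[[0,0,-0.0005],0],[[0,0,0],0],[[0,0,0],0],[[0,0,0],0],[[0,0,0],0]]'
python3 - <<'E'
from bench import get_obs,cams
import cv2
print(get_obs()['ft_force'])
s=cams.snapshot("scene"); cv2.imwrite("pics/s5.png",cv2.resize(s["pixels"][200:350,230:370,::-1],None,fx=4,fy=4,interpolation=cv2.INTER_CUBIC))
E
```

```text
clock: 11.98
ee_pos: [0.4496, -0.0226, 0.0694]
tool_rot: [180.0, 0.0, 84.1]
ft_force: [-2.2, -0.1, 6.0]
width: 0.153
[-2.19380674 -0.12398667  5.95804149]
```

View pics/s5.png

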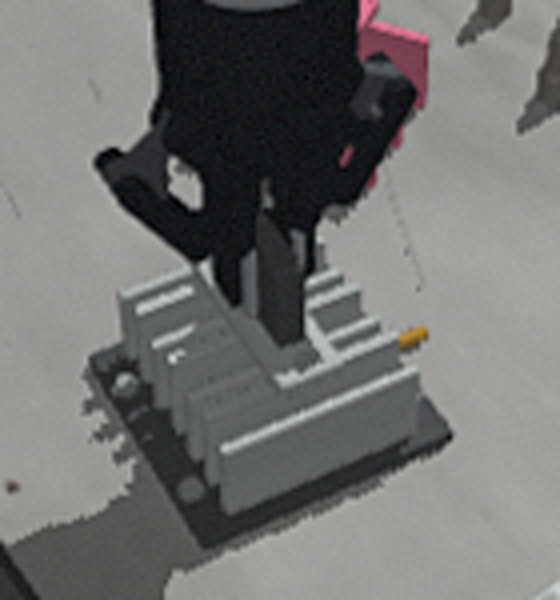

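The plates are home (force flipped to +6 N at exactly the home height). Release, then retreat straight up.

```bash
python3 -m inch '[[[0,0,0],0],[[0,0,0],0],[[0,0,0],0],[[0,0,0],0],[[0,0,0],0],[[0,0,0],0],[[0,0,0],0],[[0,0,0],0]]' 80; python3 -m inch '[[[0,0,0.004],0],[[0,0,0.010],0],[[0,0,0.020],0],[[0,0,0.028],0],[[0,0,0.030],0],[[0,0,0.030],0],[[0,0,0.020],0],[[0,0,0.010],0]]'; python3 -m inch '[[[0,0.020,0],0],[[0,0.030,0],0],[[0,0.035,0],0],[[0,0.035,0],0],[[0,0.030,0],0],[[0,0.020,0],0],[[0,0,0],0],[[0,0,0],0]]'
python3 - <<'E'
from h import *
from bench import get_obs,cams
import cv2
o=get_obs(); print(o['joint_pos'].round(1))
P=np.array([[7,25,98],[7,-25,98],[-7,-25,98],[-7,25,98]]+[[sx*45,y,45] for y in (32,0,-32) for sx in (1,-1)])*1e-3+[0,0,.008]
B=np.array([[sx*45,y,48] for y in (48,16,-16,-48) for sx in (1,-1)])*1e-3
im=[]
for n,(x0,y0,w,h) in (('scene',(245,215,100,125)),('top',(295,225,85,106))):
    a=np.ascontiguousarray(cams.snapshot(n)["pixels"][:,:,::-1]); cv2.imwrite(f"pics/{n}6.png",a); f=500/h
    c=cv2.resize(a[y0:y0+h,x0:x0+w],None,fx=f,fy=f,interpolation=cv2.INTER_CUBIC)
    for Q,p,col in ((P,[.4496,-.0226,np.radians(-5.93)],(0,0,255)),(B,[.4493,-.0226,np.radians(-5.93)],(0,200,0))):
        for u,v in proj(C[n],W(p,Q)): cv2.circle(c,(int((u-x0+.5)*f),int((v-y0+.5)*f)),3,col,1)
    im.append(c)
cv2.imwrite("pics/ov6.png",np.hstack(im)[:,:800])
E
```

```text
clock: 12.7
ee_pos: [0.4494, -0.0225, 0.0688]
tool_rot: [-180.0, -0.0, 84.1]
ft_force: [-0.6, 0.3, -0.5]
width: 0.8
clock: 13.37
ee_pos: [0.451, -0.0221, 0.2241]
tool_rot: [179.7, 0.1, 84.1]
ft_force: [0.3, 0.1, 0.5]
width: 0.799
clock: 14.03
ee_pos: [0.4487, 0.1487, 0.2207]
tool_rot: [-180.0, -0.0, 84.3]
ft_force: [-0.2, -1.0, -0.6]
width: 0.801
[ 30.5  18.3 -60.7 113.3  18.6  58.9 -44.5]
```

View pics/ov6.png

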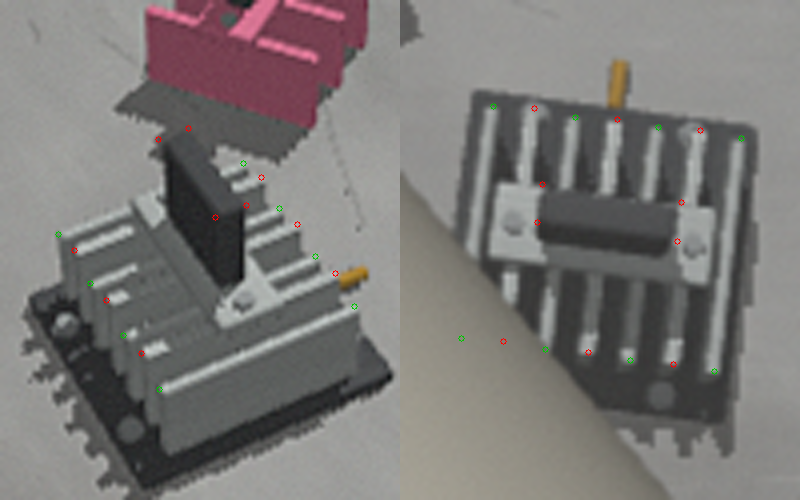

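View pics/scene6.png

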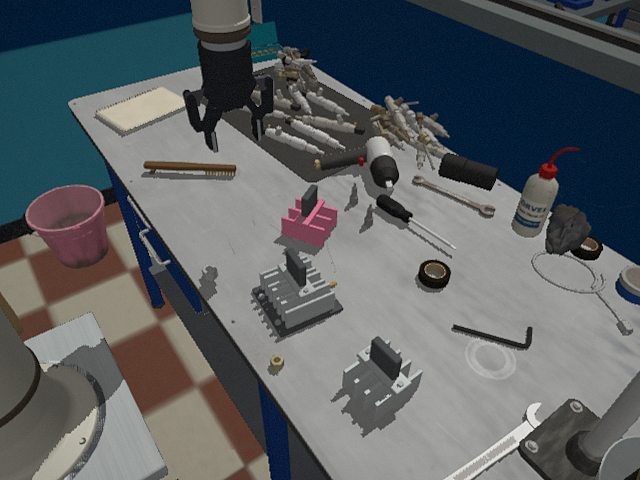

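The insert is home: its tab is at scene (296,270), the plates interleave evenly, and the plate ends are in line within about 1 mm of the overlay. The four-plate insert is unmoved at (382,385) and the gripper is clear. Handing in.

Run:
```python
from bench import workorder
print(workorder.hand_in())
```

```text
the job is handed in; nothing more can be done
None
```

The three-plate insert is standing fully home in the trap base. I released it there and handed the job in at about 14 s.

- **Choice:** I took the grey three-plate insert, the left one in the top view. The four-plate insert and the pink look-alike were left where they stood.
- **Placing:** I pinched the tab at 70 N and carried the insert over the base. I checked the alignment above the base and again just over its plate tops. Then I lowered it slowly, still held, until the force turned upward to +6 N at the expected home height.
- **Last checks:** In the scene and top views the insert's plates lie evenly between the base's plates. Their ends are in line with the predicted positions to about 1–2 px, about 2–4 mm. Part of the base was hidden by the arm in the top view. The four-plate insert shows at its starting pixel position in the scene view, and the gripper was clear, with about zero force.
- **Disagreements:** My two-camera fits differed by about 2 mm in position. For the base's turn they differed by about 0.3°, and for the insert's by 1–2°, all well inside the allowed play. The arm also trailed its command by about 4 mm in y on the first descent. I corrected that before gripping.

The hand-in gave no verdict, so I can't confirm the judged result.

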